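Open the latched parts case and stand the stray sleeve in its empty cell

ROBOT

A 7-joint arm with a two-finger parallel gripper is mounted at the origin on a cart in front of the work surface, level with it; the furniture and walls round the work are solid. World frame = base frame: x ahead of the robot, y to its left, z up, the work surface at z = 0. Lengths are in mm, angles in rad, forces in N, time in s.
With the tool pointing down it reaches from about 400 to 875 mm from the base axis. Payload 4.4 kg.
Tool frame: the origin (TCP) lies on the centre line of the jaws, within the pads' length; the fingertips stand 19 mm ahead of it and the grasp point (between the pads) is the TCP; z points along the fingers, y is the line along which they close (so a half turn about z gives the same grasp; the last joint's range is limited). The gripper opens to 85 mm and grips with 20 to 120 N. Pads are 22 mm wide; open, the fingers measure 114 mm over their backs; the gripper's body (76 mm by 85 mm) begins 54 mm behind the grasp point. The pads swing forward as they close: fully open they stand 13 mm farther back than shut.
Start: joints at [1.156, 0.628, 0.038, 1.517, -0.027, 0.996, -0.02], TCP at [222.179, -610.864, 214.013] pointing down, gripper open.
Joint ranges: [-3.06, 3.06], [-0.37, 2.12], [-1.25, 1.32], [0.18, 2.47], [-1.1, 4.24], [0.23, 1.98], [-2.94, 2.94]. Speed limits (rad/s): [2.57, 2.57, 3.14, 3.14, 3.14, 3.14, 3.14].

INTERFACE

Orientations are given as [roll, pitch, yaw] about the fixed x, y, z axes, in that order (R = Rz(yaw) Ry(pitch) Rx(roll)).
In Python, from cell import ctrl, viewer, silhouettes gives the robot as it stands.
- The arm moves only by the shell command python3 -m creep 'ROWS'. ROWS is JSON, a list of rows, each an object with "jaw": the gripper command: -1 is shut, 1 is fully open, values between are in proportion; "xyz": the shift along the tool's x, y, z in mm, a list of three; "angular": the turn, a rotation vector about the tool's x, y, z in rad, a list of three. In form: [{"jaw": jaw, "xyz": [tx, ty, tz], "angular": [rx, ry, rz]}, ...]. A call has 1 to 12 rows; each row is the pose to reach, as a shift and turn from the pose commanded when the call began, along the tool's axes at that moment; what a row does not reach only later rows make up. A row lasts 1/8 s, in which the tool goes at most 62.5 mm and 10.7 degrees, less where a joint would pass 70% of its speed; a pose out of reach is approached as far as the arm can. A call with a gripper value outside its range is refused whole. The fingers move at their own pace and stop on an object; the grip force is fixed at half the most. Time passes only in rows, so rows that repeat a pose let the fingers close. It gives the time, the measured TCP pose, the force, the opening and the grip force at its end, in the units of the state.
- ctrl.read_state(): the state, without advancing time (a new reading comes with each control period).
- viewer.get_image(name): name is "side" or "top"; returns (picture, depth): 480x640x3 uint8, red, green, blue; 480x640 float32, mm along the optical axis (not along the pixel's ray), 0 where there is no reading.
- viewer.camera_model(name): a dict with "fx", "fy", "cx", "cy" (pixels), "dist" ([k1, k2, p1, p2, k3] as OpenCV has them; the pictures are not rectified), "T" (4x4, takes a point from camera to world coordinates). Camera axes: x right, y down, z forward; pixel columns grow to the right and rows downward; lengths in mm; the calibration is good to about 2 mm. A picture is of the moment at which its call begins. camera_model takes no time and is no camera call.
- ctrl.finish_job(): hands the job in; it is judged then, once.
Trained networks look in the newest picture that a camera, given by its name, has taken for a name from the list of things; names that differ only in an ending like _2 or _b are one class to them, and where a whole thing is asked for, a point or a joint stands for the part that bears it (a point fixed in the world has none). Each returns a list of dicts, best first, with "score" (0 to 1); they miss things now and then, are a little off and sometimes report something else, mostly with a low value. They report only what shows in the picture. A call takes as long as a camera call. They do not tell look-alikes from the thing itself.
- silhouettes(camera, target): "pixels" (480x640 bool, what is visible of it) and "xy" ([column, row] in pixels, amid what is visible of it).
The state is a dict: "clock": time; "qpos": joint angles; "qd": joint speeds; "tau": joint torques, N m; "eef_pos": TCP position; "tool_rot": TCP orientation; "force": force on the tool from outside, world axes, zero at the start; "torque": the same for the moment, N m; "width": finger opening in mm; "gripper_force": force on a finger pad.
Only numpy, scipy, OpenCV 4.12 (cv2) and the standard library are available. Lean on these libraries where they do the work, as an engineer would, in place of code of your own. Each camera call takes 0.05 s, during which the arm holds its last target. There are 200 camera calls.

TASK

Lift the red paddle on the front of the blue parts case to free its latch, and swing the lid right back until it stays open. Then take the spacer sleeve that lies on the low two-railed rest, stand it on end on the bench and let go of it, take it again by its upper end and set it down gently, not dropped, upright in the case's one empty cell. Leave the lid open, the two sleeves in the case standing as they are, and the piston and tape roll where they are.

Things in the scene. Friction and masses are not known exactly. Their poses are not given: they have to be found in the camera images.
- case: Blue parts case fixed to the bench, 120 (x) x 218 (y) x 75 mm, 82 with lid. Origin: centre of underside. x runs from the front (paddle side) to the hinge side, z up. Walls and floor 5 mm. Three cells along y, centres y = -69, 0, +69 mm, x = 0, each 110 (x) by 60 (middle) or 70 mm (y); dividers 4 mm thick, tops 23 mm above the bench. A steel strike lip 32 mm wide reaches 12 mm in from the front rim at y = 0.
- lid (a joint): Angle of the lid, rad: 0 shut, 1.8 at its stop, leaning back past upright; fully back is over 1.4. Flat blue plate 122 x 220 x 6 mm, 0.25 kg, hinged along the case's far (+x) top edge. Stiff hinge (0.25 N m friction): it stays where it is left. Shut, it is held by a hidden pawl under the strike lip and cannot rise until the paddle is up.
- paddle (a joint): Angle of the red paddle about its pin on the lid, rad: 0 flat on the lid, 0.7 lifted to its stop. A light spring (0.03 N m at rest, 0.1 N m fully up) returns it. The pawl is clear from 0.5 rad on; keep the paddle lifted until the lid has risen by 0.2 rad. A firm pinch that stays upright keeps the paddle's slope, so it settles back on the lid as the lid rises.
- lid_hinge (a point): Point on the lid's hinge line at mid length: case x = +60 mm, y = 0, 75 mm above the bench. The line runs along the case's y; the lid's front edge rises and goes over toward the case's +x.
- paddle_hinge (a point): Middle of the paddle's pin. With the lid shut: 38 mm in front of the case's centre (case x = -38 mm), y = 0, 89 mm above the bench. The pin is parallel to the case's y; the paddle's free front edge rises.
- paddle_grip (a point): Point on the paddle's centre line, 44 mm in front of the pin, to pinch it across its sides (36 mm, along the case's y). With the lid shut: case x = -82 mm, y = 0, 89 mm above the bench, 20 mm clear in front of the lid's edge, open below. The paddle is 8 mm thick with a 12 mm thick rounded bead along its front edge, 59 mm from the pin.
- rest: Low dark steel rest fixed to the bench: base 60 x 44 x 8 mm, on it a block 40 mm long with two brass rails along x, top 32.5 mm above the bench. Origin: centre of underside; x runs along the rails and the sleeve on them. Block and rails are 17 mm wide, narrower than the sleeve, so fingers can straddle it. The bench round x = 0.46, y = -0.08 m is bare.
- sleeve: The stray grey steel spacer sleeve, a plain cylinder 24 mm in diameter, 52 mm long, 0.16 kg. Origin: centre of one end; its z axis is its own axis, towards the other end. At the start it lies along the rest's rails, its axis 43 mm above the bench. Either end may be down.
- sleeve_mid (a point): Centre of the stray sleeve (26 mm from either end). 26 mm above the bench when it stands there, 31 mm when it stands in the case.
- sleeve_a: A like sleeve (24 mm diameter, 52 mm) standing upright in one of the case's cells. Origin: centre of its lower end.
- sleeve_b: Another like sleeve standing upright in another of the case's cells. Origin: centre of its lower end.
- empty_cell: Centre of the floor of the cell that is empty (5 mm above the bench); axes parallel to the case's. Every cell has a painted grey disc 36 mm wide with a white rim there.
- piston: Bystander: grey piston, 66 x 63 x 54 mm high, loose. Origin: centre of its underside.
- tape_roll: Bystander: white tape roll lying flat, 83 mm wide, 24 mm high, loose. Origin: centre of its underside.
Mind the look-alikes: they are no part of the job. What is shaped like the sleeve but brown or yellow is not meant.

How it is judged (in metres and radians):
On the way, in this order (a step that is already met when the one before it is completed fails the run):
1. the paddle is lifted while the lid is still down (value of joint paddle above 0.45 rad and value of joint lid below 0.15 rad), for 0.05 s.
2. the lid is swung fully back and let go (value of joint lid above 1.4 rad and contact force between the fingers and lid below 0.1 N), for 0.2 s.
3. the stray sleeve stands on end on the bench, let go ((angle between sleeve's own z axis and vertical below 0.12 rad or angle between sleeve's own z axis and vertical above 3.02 rad) and height (world z) of sleeve_mid between 0.022 and 0.0295 m and contact force between the fingers and sleeve below 0.1 N and linear speed of sleeve below 0.02 m/s), for 0.2 s.
4. the sleeve is lowered to the floor of the empty cell before it is let go (x of sleeve_mid in the frame of empty_cell between -0.042 and 0.042 m and y of sleeve_mid in the frame of empty_cell between -0.027 and 0.027 m and (angle between sleeve's own z axis and vertical below 0.12 rad or angle between sleeve's own z axis and vertical above 3.02 rad) and height (world z) of sleeve_mid below 0.04 m and contact force between the fingers and sleeve above 0.5 N), for 0.05 s.
At the end, for the whole second after the job is handed in: The stray sleeve stands upright (within 0.12 rad) on the floor of the cell that was empty, within 42 mm along the case's x and 27 mm along its y of the cell's centre, released and at rest; the lid is open by more than 1.4 rad; the other two sleeves stand upright within 20 mm of where they were (x of sleeve_mid in the frame of empty_cell between -0.042 and 0.042 m and y of sleeve_mid in the frame of empty_cell between -0.027 and 0.027 m and (angle between sleeve's own z axis and vertical below 0.12 rad or angle between sleeve's own z axis and vertical above 3.02 rad) and height (world z) of sleeve_mid between 0.026 and 0.036 m and contact force between the fingers and sleeve below 0.1 N and linear speed of sleeve below 0.01 m/s and value of joint lid above 1.4 rad and angle between each of sleeve_a, sleeve_b's own z axis and vertical below 0.12 rad and distance of each of sleeve_a, sleeve_b from where it was at the start of the episode below 0.02 m); the robot touches nothing.
It fails at once if the piston or tape roll is moved by more than 30 mm (distance of any of piston, tape_roll from where it was at the start of the episode above 0.03 m).
It fails at once if a sleeve that stands in the case is tipped over (angle between any of sleeve_a, sleeve_b's own z axis and vertical above 0.5 rad).
It also fails if it takes over 64 s, if anything falls off the work surface, if the arm or the gripper's body presses on something with over 40 N, if the wrist force passes 120 N, or if a joint passes its speed limit or range.

## Working session

There is one attempt and no reset: what is moved stays moved. The work goes in short steps, Python scripts to look and compute and a shell command to move; the robot and the scene stay as the last step left them, time stands still between calls to the robot, and variables do not carry over. Pictures are saved under pics/ and viewed, at most 10 in all, crops included, and the job is handed in when it is done.

```bash
ls; mkdir -p pics
cat > h.py <<'E'
import numpy as np, cv2
from cell import ctrl, viewer, silhouettes
def pts(cam, depth, mask):
    m=viewer.camera_model(cam); v,u=np.nonzero(mask&(depth>0))
    K=np.array([[m['fx'],0,m['cx']],[0,m['fy'],m['cy']],[0,0,1.]])
    n=cv2.undistortPoints(np.c_[u,v].astype(float)[:,None],K,np.array(m['dist']))[:,0]
    z=depth[v,u]; p=np.c_[n*z[:,None],z]
    T=np.array(m['T']); return p@T[:3,:3].T+T[:3,3], np.c_[u,v]
E
python3 - <<'E'
from h import *
s=ctrl.read_state(); print({k:s[k] for k in('clock','eef_pos','tool_rot','width')})
ims=[]
for c in('top','side'):
    im,d=viewer.get_image(c); ims.append(im); np.savez('d_'+c,im=im,d=d)
    cv2.imwrite(f'pics/{c}0.png',im[:,:,::-1])
    print(c,np.array(viewer.camera_model(c)['T']).round(2).tolist())
    for n in('case','paddle','rest','sleeve','piston','tape_roll'):
        for r in silhouettes(c,n)[:4]:
            p,_=pts(c,d,r['pixels']); print(n,round(r['score'],2),np.round(r['xy']),len(p),np.median(p,0).round(), np.percentile(p,2,axis=0).round(),np.percentile(p,98,axis=0).round())
E
```

```text
pics
{'clock': 0.0, 'eef_pos': array([ 221.95891304, -610.22072556,  213.09308577]), 'tool_rot': array([-3.13967030e+00,  3.40683870e-05,  3.48871538e-01]), 'width': 85.38836460494174}
top [[0.01, -1.0, 0.04, 479.54], [-1.0, -0.01, -0.01, -131.5], [0.01, -0.04, -1.0, 1014.7], [0.0, 0.0, 0.0, 1.0]]
case 0.87 [454. 257.] 8047 [ 485. -397.   82.] [ 381. -467.   21.] [ 590. -328.   94.]
paddle 0.68 [426. 256.] 675 [ 491. -343.   92.] [ 470. -372.    6.] [ 511. -311.   96.]
rest 0.61 [232. 277.] 350 [439.  41.   6.] [411.  20.  -3.] [461.  78.  45.]
sleeve 0.86 [172. 256.] 280 [484. 162.  20.] [462. 155.  -1.] [511. 181.  24.]
sleeve 0.6 [217. 237.] 286 [524.  71.  21.] [500.  60.  -1.] [548.  88.  25.]
sleeve 0.55 [363. 262.] 304 [ 473. -232.   20.] [ 457. -257.   -2.] [ 488. -208.   25.]
sleeve 0.54 [411. 146.] 280 [ 719. -328.   21.] [ 704. -353.    3.] [ 735. -305.   26.]
piston 0.57 [167. 195.] 979 [598. 168.  51.] [570. 144.  -1.] [630. 202.  55.]
piston 0.24 [453. 261.] 7412 [ 486. -402.   82.] [ 380. -466.   78.] [ 591. -326.   94.]
tape_roll 0.78 [318. 321.] 953 [ 363. -158.   22.] [ 230. -199. -795.] [ 403. -121.   26.]
side [[-0.96, -0.11, 0.27, 231.89], [-0.29, 0.34, -0.9, 859.63], [0.01, -0.94, -0.35, 480.29], [0.0, 0.0, 0.0, 1.0]]
case 0.83 [361. 223.] 2918 [ 475. -350.   56.] [ 375. -455.    1.] [ 591. -326.   91.]
paddle 0.45 [360. 224.] 2953 [ 475. -350.   56.] [ 375. -455.    0.] [ 592. -326.   91.]
rest 0.73 [336. 308.] 305 [431.  69.   7.] [413.  27.   1.] [457.  83.  27.]
sleeve 0.72 [334. 291.] 208 [435.  57.  50.] [422.  25.  32.] [449.  77.  54.]
sleeve 0.71 [294. 302.] 283 [521.  81.  16.] [498.  62.   1.] [548.  86.  23.]
sleeve 0.61 [297. 329.] 317 [484. 175.  17.] [462. 157.   5.] [511. 179.  24.]
sleeve 0.54 [278. 230.] 71 [ 718. -325.   18.] [ 703. -349.   -0.] [ 732. -303.   23.]
tape_roll 0.62 [385. 270.] 675 [ 362. -138.   17.] [ 320. -193.   -0.] [ 403. -117.   24.]
```

View pics/top0.png

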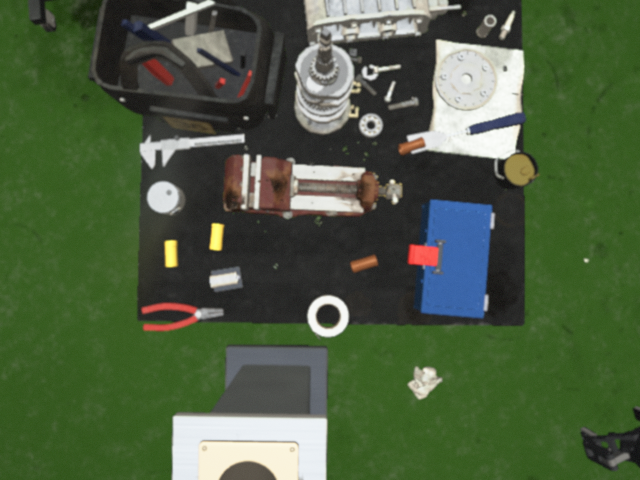

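View pics/side0.png

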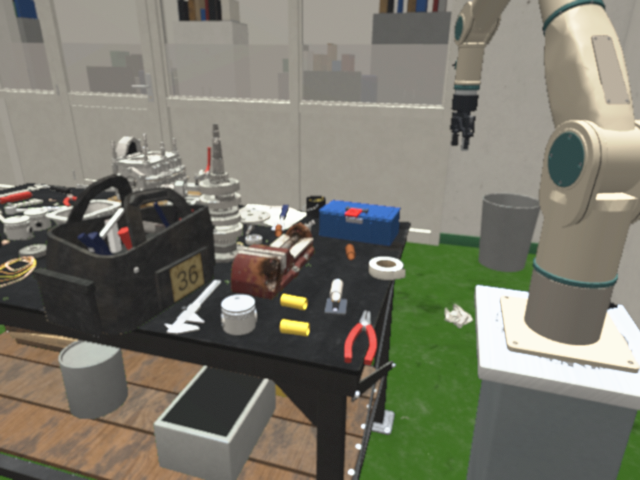

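The top view shows the case at (455,258) with its paddle facing image-left (+y) at (424,256). The sleeve on the rest is at (226,279), the tape roll at (328,316) and the piston at (165,197). The side view agrees. Yellow and brown look-alikes lie at (170,253), (216,237) and (364,263).

Run:
```python
from h import *
for c in('top','side'):
    f=np.load(f'd_{c}.npz'); im,d=f['im'],f['d']
    p,uv=pts(c,d,np.ones((480,640),bool)); col=im[uv[:,1],uv[:,0]].astype(int)
    near=lambda x,y,r:np.hypot(p[:,0]-x,p[:,1]-y)<r
    bl=(col[:,2]>col[:,0]+40)&near(485,-397,170)&(p[:,2]>77)&(p[:,2]<87)
    print(c,'lid',cv2.minAreaRect(p[bl,:2].astype(np.float32)),p[bl,2].mean())
    rd=(col[:,0]>col[:,2]+80)&near(490,-343,60)&(p[:,2]>80)
    print('paddle',cv2.minAreaRect(p[rd,:2].astype(np.float32)),p[rd].mean(0),np.percentile(p[rd,2],[5,50,95]))
    sl=near(437,48,50)&(p[:,2]>36)&(p[:,2]<60)
    print('sleeve',sl.sum(),cv2.minAreaRect(p[sl,:2].astype(np.float32)),p[sl].mean(0),p[sl,2].max())
    rs=near(437,48,60)&(p[:,2]>4)
    print('rest',cv2.minAreaRect(p[rs,:2].astype(np.float32)))
    bench=near(460,-80,60);print('bench',np.median(p[bench,2]))
```

```text
top lid ((485.186767578125, -405.26617431640625), (123.91659545898438, 221.1089630126953), 85.56995391845703) 81.94322136921866
paddle ((490.5864562988281, -337.815673828125), (55.52569580078125, 35.912208557128906), 85.96695709228516) [ 490.63085812 -337.38650834   91.9340177 ] [89.0643801  91.97026651 94.72109432]
sleeve 317 ((436.9390869140625, 49.03797149658203), (23.88243865966797, 52.440547943115234), 11.463302612304688) [436.78569967  48.91279518  50.64771454] 57.49495491855316
rest ((436.8791198730469, 51.94557571411133), (104.64100646972656, 61.69402313232422), 74.91893005371094)
bench -1.3845080881559397
side lid ((484.3478088378906, -404.65362548828125), (130.83323669433594, 219.03916931152344), 86.07550811767578) 80.9822176935054
paddle ((494.5294494628906, -338.7513427734375), (61.86966323852539, 45.10700988769531), 86.11870574951172) [ 490.55553596 -335.52951105   90.85903327] [87.83008477 91.19509079 92.98090515]
sleeve 164 ((436.5303649902344, 51.17497253417969), (23.16727638244629, 56.458587646484375), 11.218050956726074) [435.2148057   54.73072041  49.4585954 ] 54.72836752288197
rest ((436.437255859375, 52.37395477294922), (43.8921012878418, 61.64540481567383), 9.704629898071289)
bench -1.6890241352545559
```

```bash
cat >> h.py <<'E'
from scipy.spatial.transform import Rotation as Ro
C=np.array([485,-405,0.]); ex=np.array([-.074,-.9973,0]); ey=np.array([.9973,-.074,0])
def case(x,y,z): return C+ex*x+ey*y+[0,0,z]
def rot(ty,lean,phi):
    """tool y dir ty; tool z = down*cos+lean*sin"""
    ty=np.array(ty,float); ty/=np.linalg.norm(ty); lean=np.array(lean,float); lean-=ty*(lean@ty); lean/=np.linalg.norm(lean)
    z=np.array([0,0,-1.])*np.cos(phi)+lean*np.sin(phi); return Ro.from_matrix(np.c_[np.cross(ty,z),ty,z])
def cur():
    s=ctrl.read_state(); return np.array(s['eef_pos']),Ro.from_euler('xyz',s['tool_rot'])
def go(p,R,start=None):
    """print row from the pose start (default current)"""
    p0,R0=start or cur()
    print('xyz',(R0.inv().apply(np.array(p)-p0)).round(1).tolist(),'ang',(R0.inv()*R).as_rotvec().round(3).tolist())
E
python3 - <<'E'
from h import *
R=rot(ey,-ex,-.45); z=R.as_matrix()[:,2]; g=case(-82,0,89)
print(g,z); go(g-z*70,R); go(g,R)
E
```

```text
[ 491.068  -323.2214   89.    ] [-0.03218611 -0.43377306 -0.9004471 ]
xyz [363.5, -206.2, 62.0] ang [-0.258, -0.399, -1.128]
xyz [351.0, -178.4, 125.0] ang [-0.258, -0.399, -1.128]
```

```bash
python3 -m creep '[{"jaw":0.6,"xyz":[363.5,-206,62],"angular":[-0.258,-0.399,-1.128]},{"jaw":0.6,"xyz":[363.5,-206,62],"angular":[-0.258,-0.399,-1.128]},{"jaw":0.6,"xyz":[363.5,-206,62],"angular":[-0.258,-0.399,-1.128]},{"jaw":0.6,"xyz":[363.5,-206,62],"angular":[-0.258,-0.399,-1.128]},{"jaw":0.6,"xyz":[363.5,-206,62],"angular":[-0.258,-0.399,-1.128]},{"jaw":0.6,"xyz":[363.5,-206,62],"angular":[-0.258,-0.399,-1.128]},{"jaw":0.6,"xyz":[363.5,-206,62],"angular":[-0.258,-0.399,-1.128]},{"jaw":0.6,"xyz":[363.5,-206,62],"angular":[-0.258,-0.399,-1.128]},{"jaw":0.6,"xyz":[363.5,-206,62],"angular":[-0.258,-0.399,-1.128]},{"jaw":0.6,"xyz":[363.5,-206,62],"angular":[-0.258,-0.399,-1.128]}]'
python3 - <<'E'
from h import *
R=rot(ey,-ex,-.45); g=case(-82,0,89); go(g,R); print(ctrl.read_state()['qpos'])
E
```

```text
clock: 1.95
eef_pos: [492.2, -294.9, 152.5]
tool_rot: [3.141, 0.451, 1.493]
force: [-0.9, -0.7, -0.2]
width: 68.3
gripper_force: 0.0
xyz [2.2, 1.1, 69.5] ang [-0.001, 0.001, -0.003]
[ 0.11970638  0.59269656  0.13219088  1.97036531  0.67227763  0.62242062
 -0.41110687]
```

```bash
python3 -m creep '[{"jaw":0.6,"xyz":[2,1,40],"angular":[0,0,0]},{"jaw":0.6,"xyz":[2,1,69],"angular":[0,0,0]},{"jaw":0.6,"xyz":[2,1,69],"angular":[0,0,0]},{"jaw":-1,"xyz":[2,1,69],"angular":[0,0,0]},{"jaw":-1,"xyz":[2,1,69],"angular":[0,0,0]},{"jaw":-1,"xyz":[2,1,69],"angular":[0,0,0]},{"jaw":-1,"xyz":[2,1,69],"angular":[0,0,0]},{"jaw":-1,"xyz":[2,1,69],"angular":[0,0,0]}]'
python3 - <<'E'
from h import *
p0,R0=cur(); go(case(-82,0,89),rot(ey,-ex,-.45))
pin=case(-38,0,89); hin=case(60,0,75)
def seq(pad,lid):
    a=Ro.from_rotvec(-ey*0); A=Ro.from_rotvec(ey*1.0)
    s=1 # sense: front edge up
    P=Ro.from_rotvec(ey*s*pad); L=Ro.from_rotvec(ey*s*lid)
    p=pin+P.apply(p0-pin); p=hin+L.apply(p-hin); return p,L*P*R0
for pad,lid in[(.15,0),(.3,0),(.45,0),(.6,0),(.63,0),(.63,.1),(.63,.2),(.63,.3),(.63,.4)]:
    p,R=seq(pad,lid); print(pad,lid,p.round(),end=' '); go(p,R)
E
```

```text
clock: 2.95
eef_pos: [492.5, -321.1, 89.2]
tool_rot: [3.141, 0.45, 1.497]
force: [0.0, 0.1, -0.0]
width: 0.1
gripper_force: 0.0
xyz [-1.9, -1.2, 1.1] ang [0.0, -0.0, 0.0]
0.15 0 [ 492. -322.   96.] xyz [-3.5, 0.0, -6.0] ang [-0.0, 0.15, 0.0]
0.3 0 [ 492. -323.  103.] xyz [-7.8, 0.0, -11.4] ang [-0.0, 0.3, 0.0]
0.45 0 [ 492. -326.  109.] xyz [-12.9, 0.0, -16.0] ang [-0.0, 0.45, 0.0]
0.6 0 [ 492. -329.  115.] xyz [-18.7, 0.0, -19.9] ang [-0.0, 0.6, 0.0]
0.63 0 [ 492. -330.  116.] xyz [-19.9, 0.0, -20.6] ang [-0.0, 0.63, 0.0]
0.63 0.1 [ 491. -335.  130.] xyz [-30.0, 0.0, -30.4] ang [-0.0, 0.73, 0.0]
0.63 0.2 [ 491. -341.  142.] xyz [-41.1, 0.0, -39.3] ang [-0.0, 0.83, 0.0]
0.63 0.3 [ 490. -348.  154.] xyz [-52.9, 0.0, -46.9] ang [-0.0, 0.93, 0.0]
0.63 0.4 [ 490. -357.  166.] xyz [-65.5, -0.0, -53.4] ang [-0.0, 1.03, 0.0]
```

Run:
```python
from h import *
a,_=viewer.get_image('top'); b,_=viewer.get_image('side')
A=cv2.resize(a[190:330,380:520],None,fx=2.8,fy=2.8,interpolation=cv2.INTER_CUBIC)
B=cv2.resize(b[150:270,290:430],None,fx=2.8,fy=2.8,interpolation=cv2.INTER_CUBIC)
o=np.zeros((400,790,3),np.uint8);o[:392,:392]=A;o[:336,396:788]=B
cv2.imwrite('pics/c1.png',o[:,:,::-1])
```

```text
(no output)
```

View pics/c1.png

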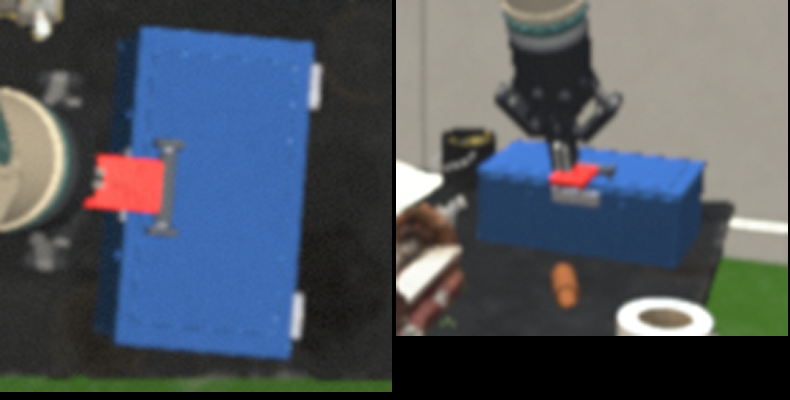

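The crop shows the closed fingertips over the paddle near (562,172) on the right and (98,178) on the left. They are above it, not around it, so I'll measure the fingertips.

Run:
```python
from h import *
p0,R0=cur(); 
for c in('side','top'):
    im,d=viewer.get_image(c); p,uv=pts(c,d,np.ones((480,640),bool)); col=im[uv[:,1],uv[:,0]].astype(int)
    q=R0.inv().apply(p-p0)
    dark=(col.max(1)<110)&(np.abs(q[:,0])<25)&(np.abs(q[:,1])<30)&(q[:,2]<40)&(q[:,2]>-80)&(np.ptp(col,axis=1)<40)
    for r in sorted(q[dark].round().tolist(),key=lambda r:-r[2])[:14]: print(c,r)
    print(dark.sum())
    red=(col[:,0]>col[:,2]+80)&(np.hypot(p[:,0]-490,p[:,1]+343)<60)&(p[:,2]>70)
    print('red',np.percentile(p[red],[2,50,98],axis=0).round().tolist())
print(ctrl.read_state()['force'],cur()[0])
```

```text
side [-8.0, 4.0, 40.0]
side [-7.0, -14.0, 40.0]
side [-12.0, 27.0, 39.0]
side [-6.0, 13.0, 39.0]
side [-6.0, -11.0, 39.0]
side [-4.0, -24.0, 39.0]
side [-7.0, 25.0, 38.0]
side [-8.0, 19.0, 38.0]
side [-6.0, 7.0, 38.0]
side [-9.0, -11.0, 38.0]
side [-10.0, -14.0, 38.0]
side [-10.0, -19.0, 38.0]
side [-6.0, -21.0, 38.0]
side [-8.0, -26.0, 38.0]
219
red [[473.0, -365.0, 88.0], [487.0, -321.0, 92.0], [509.0, -300.0, 107.0]]
top [-9.0, 22.0, 37.0]
top [-11.0, 1.0, -40.0]
top [-12.0, -29.0, -62.0]
top [-12.0, 23.0, -64.0]
top [-13.0, -22.0, -65.0]
top [-12.0, 30.0, -66.0]
top [-13.0, -27.0, -66.0]
top [-12.0, 28.0, -67.0]
top [-13.0, -23.0, -67.0]
top [-14.0, -25.0, -68.0]
top [-12.0, -27.0, -68.0]
top [-13.0, 25.0, -69.0]
top [-12.0, -29.0, -69.0]
top [-13.0, 26.0, -70.0]
35
red [[474.0, -365.0, 89.0], [489.0, -343.0, 92.0], [508.0, -314.0, 121.0]]
[0.34256543 1.61104011 0.52647201] [ 492.28204432 -321.22214039   89.00001693]
```

Run:
```python
from h import *
p0,R0=cur(); 
c='side'
im,d=viewer.get_image(c); p,uv=pts(c,d,np.ones((480,640),bool)); col=im[uv[:,1],uv[:,0]].astype(int)
q=R0.inv().apply(p-p0)
m=(np.abs(q[:,0])<30)&(np.abs(q[:,1])<6)&(q[:,2]<30)&(q[:,2]>-80)
o=np.argsort(uv[m][:,1])
for a,b,cc,w in list(zip(uv[m][o],q[m][o].round().astype(int),col[m][o],p[m][o].round().astype(int)))[::2]: print(a,b,cc,w)
```

```text
[347 192] [ -1   4 -80] [36 37 39] [ 499 -288  161]
[346 195] [  9   5 -77] [46 49 52] [ 500 -281  155]
[347 196] [  1   5 -67] [54 55 58] [ 500 -292  149]
[347 197] [  2   5 -64] [46 47 51] [ 500 -293  146]
[349 197] [ 12  -5 -75] [36 36 39] [ 491 -277  151]
[347 198] [  9   2 -67] [38 41 44] [ 498 -284  146]
[349 198] [ 15  -5 -73] [34 35 37] [ 490 -276  148]
[347 199] [ 10   3 -64] [50 51 52] [ 498 -284  143]
[349 199] [ 14  -5 -69] [37 38 40] [ 491 -278  145]
[347 200] [ 12   2 -63] [108 107 105] [ 497 -283  140]
[349 200] [ 14  -4 -65] [61 61 61] [ 491 -280  142]
[348 201] [  6   2 -54] [137 136 132] [ 497 -293  135]
[347 202] [ 11   3 -55] [176 175 170] [ 498 -287  133]
[349 202] [ 13  -3 -57] [117 116 115] [ 492 -285  135]
[347 203] [ 10   4 -49] [135 134 130] [ 499 -292  129]
[349 203] [ 11  -2 -52] [113 113 110] [ 493 -289  131]
[351 203] [  5  -5 -47] [75 75 75] [ 489 -296  129]
[348 204] [ 12   1 -48] [91 91 89] [ 495 -289  127]
[350 204] [ 10  -4 -47] [103 103 101] [ 490 -291  127]
[348 205] [ 12   1 -44] [85 85 84] [ 496 -291  124]
[350 205] [ 13  -5 -46] [101 102 100] [
[... 1015 characters left out ...]
] [ 489 -327   90]
[350 214] [ 7  1 -7] [246  74  69] [ 494 -312   92]
[352 214] [ 6 -4 -6] [251  77  71] [ 489 -313   92]
[349 215] [14  2 -9] [186  55  54] [ 495 -305   91]
[351 215] [13 -4 -9] [208  58  56] [ 490 -306   91]
[348 216] [12  6 -3] [126  76  83] [ 499 -309   86]
[350 216] [9 1 0] [138  74  79] [ 494 -313   85]
[352 216] [11 -6 -3] [156  75  83] [ 488 -310   87]
[350 217] [11  1  1] [130 115 123] [ 494 -312   83]
[352 217] [10 -5  1] [138 118 131] [ 488 -312   83]
[354 218] [-14  -1  29] [136 129 140] [ 489 -346   69]
[352 219] [-10   4  30] [129 127 131] [ 495 -344   67]
[354 219] [-10  -2  28] [123 120 124] [ 488 -342   68]
[352 220] [-6  3 30] [120 117 116] [ 494 -340   65]
```

```bash
python3 -m creep '[{"jaw":-1,"xyz":[0,0,-40],"angular":[0,0,0]},{"jaw":-1,"xyz":[0,0,-70],"angular":[0,0,0]},{"jaw":-1,"xyz":[0,0,-70],"angular":[0,0,0]}]'
python3 - <<'E'
from h import *
p0,R0=cur(); 
c='side'
im,d=viewer.get_image(c); p,uv=pts(c,d,np.ones((480,640),bool)); col=im[uv[:,1],uv[:,0]].astype(int)
q=R0.inv().apply(p-p0)
m=(np.abs(q[:,0])<20)&(np.abs(q[:,1])<20)&(q[:,2]<60)&(q[:,2]>-60)
for k in np.arange(-60,50,5):
    s=m&(q[:,2]>=k)&(q[:,2]<k+5); 
    if s.sum(): print(k,s.sum(),q[s].min(0).round(),q[s].max(0).round(),col[s].mean(0).round())
b,_=viewer.get_image('side')
cv2.imwrite('pics/c2.png',cv2.resize(b[130:270,290:430],None,fx=4,fy=4,interpolation=cv2.INTER_CUBIC)[:,:,::-1])
E
```

```text
clock: 3.58
eef_pos: [496.4, -290.2, 153.8]
tool_rot: [3.137, 0.449, 1.497]
force: [0.3, 0.2, -1.0]
width: 0.1
gripper_force: 0.0
-60 9 [  8. -17. -59.] [ 15.   6. -56.] [95. 95. 93.]
-55 16 [  4. -14. -55.] [ 16.  11. -51.] [94. 94. 92.]
-50 12 [ -4. -12. -48.] [ 15.  12. -45.] [87. 87. 86.]
-45 18 [ -2. -13. -45.] [ 12.  13. -40.] [77. 77. 76.]
-40 21 [ -4. -13. -39.] [ 16.  13. -35.] [78. 78. 76.]
-35 13 [ -5. -14. -35.] [ 15.  14. -30.] [92. 91. 88.]
-30 15 [ -3. -13. -30.] [ 16.  11. -25.] [100.  98.  95.]
-25 10 [  4.  -9. -25.] [ 13.  12. -21.] [121. 119. 113.]
-20 4 [  4.  -6. -20.] [ 11.   6. -17.] [140. 136. 128.]
```

View pics/c2.png

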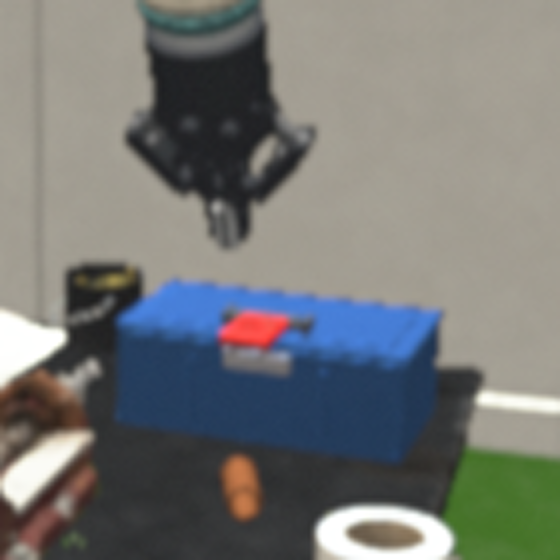

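The picture shows the shut fingertips at (230,240) in the crop, about 36 mm short of where the state's TCP puts them. I'll correct the TCP by −36 mm along tool z.

```bash
cat >> h.py <<'E'
OFF=36.
def zc(R): return R.as_matrix()[:,2]
def gcur():
    p,R=cur(); return p-OFF*zc(R),R
def gg(g,R,start=None): go(np.array(g)+OFF*zc(R),R,start)
E
python3 - <<'E'
from h import *
R=rot(ey,-ex,-.45); gg(case(-82,0,89),R)
E
```

```text
xyz [-1.7, -0.9, 106.7] ang [-0.0, -0.0, 0.0]
```

```bash
python3 -m creep '[{"jaw":0.5,"xyz":[-1.5,-1,10],"angular":[0,0,0]},{"jaw":0.5,"xyz":[-1.5,-1,20],"angular":[0,0,0]},{"jaw":0.5,"xyz":[-1.5,-1,40],"angular":[0,0,0]},{"jaw":0.5,"xyz":[-1.5,-1,75],"angular":[0,0,0]},{"jaw":0.5,"xyz":[-1.5,-1,108],"angular":[0,0,0]},{"jaw":0.5,"xyz":[-1.5,-1,108],"angular":[0,0,0]},{"jaw":-1,"xyz":[-1.5,-1,108],"angular":[0,0,0]},{"jaw":-1,"xyz":[-1.5,-1,108],"angular":[0,0,0]},{"jaw":-1,"xyz":[-1.5,-1,108],"angular":[0,0,0]},{"jaw":-1,"xyz":[-1.5,-1,108],"angular":[0,0,0]},{"jaw":-1,"xyz":[-1.5,-1,108],"angular":[0,0,0]}]'
cat >> h.py <<'E'
pin=case(-38,0,89); hin=case(60,0,75)
def seq(g0,R0,pad,lid):
    P=Ro.from_rotvec(ey*pad); L=Ro.from_rotvec(ey*lid)
    return hin+L.apply(pin+P.apply(g0-pin)-hin), L*P*R0
E
python3 - <<'E'
from h import *
g,R0=gcur(); print(g, case(-82,0,89))
for pad,lid in[(.15,0),(.3,0),(.45,0),(.58,0),(.62,0),(.62,.08),(.62,.16),(.62,.24),(.62,.32),(.62,.4)]:
    p,R=seq(g,R0,pad,lid); print(pad,lid,end=' '); gg(p,R)
E
```

```text
clock: 5.05
eef_pos: [490.1, -338.4, 56.1]
tool_rot: [3.141, 0.45, 1.497]
force: [-2.7, 4.8, 6.7]
width: 35.0
gripper_force: 59.9
[ 491.20615169 -322.7636681    88.503628  ] [ 491.068  -323.2214   89.    ]
0.15 0 xyz [2.1, 0.0, -6.2] ang [-0.0, 0.15, 0.0]
0.3 0 xyz [3.3, 0.0, -12.7] ang [-0.0, 0.3, 0.0]
0.45 0 xyz [3.4, 0.0, -19.2] ang [-0.0, 0.45, 0.0]
0.58 0 xyz [2.8, 0.0, -24.9] ang [-0.0, 0.58, 0.0]
0.62 0 xyz [2.5, 0.0, -26.6] ang [-0.0, 0.62, 0.0]
0.62 0.08 xyz [-3.1, 0.0, -36.4] ang [-0.0, 0.7, 0.0]
0.62 0.16 xyz [-9.4, 0.0, -45.7] ang [-0.0, 0.78, 0.0]
0.62 0.24 xyz [-16.5, 0.0, -54.4] ang [-0.0, 0.86, 0.001]
0.62 0.32 xyz [-24.2, 0.0, -62.6] ang [-0.0, 0.94, 0.001]
0.62 0.4 xyz [-32.6, 0.0, -70.1] ang [-0.0, 1.02, 0.001]
```

Gripped the paddle at a width of 35. Lifting it now, then the lid.

```bash
python3 -m creep '[{"jaw":-1,"xyz":[2,0,-6],"angular":[0,0.15,0]},{"jaw":-1,"xyz":[3.3,0,-12.7],"angular":[0,0.3,0]},{"jaw":-1,"xyz":[3.4,0,-19.2],"angular":[0,0.45,0]},{"jaw":-1,"xyz":[2.8,0,-25],"angular":[0,0.58,0]},{"jaw":-1,"xyz":[2.5,0,-26.6],"angular":[0,0.62,0]},{"jaw":-1,"xyz":[2.5,0,-26.6],"angular":[0,0.62,0]},{"jaw":-1,"xyz":[-3,0,-36.4],"angular":[0,0.7,0]},{"jaw":-1,"xyz":[-9.4,0,-45.7],"angular":[0,0.78,0]},{"jaw":-1,"xyz":[-16.5,0,-54.4],"angular":[0,0.86,0]},{"jaw":-1,"xyz":[-24,0,-62.6],"angular":[0,0.94,0]},{"jaw":-1,"xyz":[-32.6,0,-70],"angular":[0,1.02,0]},{"jaw":-1,"xyz":[-32.6,0,-70],"angular":[0,1.02,0]}]'
python3 - <<'E'
from h import *
p0=case(-82,0,88.5);R0=rot(ey,-ex,-.45); g,R=gcur(); im,d=viewer.get_image('top'); p,uv=pts('top',d,np.ones((480,640),bool)); col=im[uv[:,1],uv[:,0]].astype(int)
rel=p-hin; m=(col[:,2]>col[:,0]+40)&(np.abs(rel@ey)<115)&(np.abs(rel@ey)>60)&(p[:,2]>84)&(rel@-ex<125)&(rel@-ex>10)
print(m.sum(),np.median(np.arctan2(rel[m,2]-6,(rel@-ex)[m])))
print(ctrl.read_state()['force'])
E1=None
E
python3 - <<'E'
from h import *
g,R=gcur(); p0=case(-82,0,88.5)
# continue lid from .4 keeping tool tilt constant
L0=.4
for l in(.5,.6,.7,.8,.9):
    # paddle relative slope falls 
    pad=.62-(l-L0); q,_=seq(p0,R,pad,l); q0,_=seq(p0,R,.62,.4); print(l,end=' '); gg(g+q-q0,R)
E
```

```text
clock: 6.55
eef_pos: [489.9, -335.9, 133.2]
tool_rot: [-3.139, -0.578, 1.495]
force: [-2.6, 4.8, 3.7]
width: 34.7
gripper_force: 66.6
2227 0.39376361255013564
[-1.81661051  5.88195774  2.19688183]
0.5 xyz [-0.2, -0.0, -9.9] ang [0.0, 0.0, 0.0]
0.6 xyz [-1.3, -0.0, -19.7] ang [0.0, 0.0, 0.0]
0.7 xyz [-3.4, -0.0, -29.4] ang [0.0, 0.0, 0.0]
0.8 xyz [-6.5, -0.1, -38.8] ang [0.0, 0.0, 0.0]
0.9 xyz [-10.5, -0.1, -47.8] ang [0.0, 0.0, 0.0]
```

```bash
python3 -m creep '[{"jaw":-1,"xyz":[0,0,-10],"angular":[0,0,0]},{"jaw":-1,"xyz":[-1.3,0,-19.7],"angular":[0,0,0]},{"jaw":-1,"xyz":[-3.4,0,-29.4],"angular":[0,0,0]},{"jaw":-1,"xyz":[-6.5,0,-38.8],"angular":[0,0,0]},{"jaw":-1,"xyz":[-10.5,0,-48],"angular":[0,0,0]},{"jaw":-1,"xyz":[-10.5,0,-48],"angular":[0,0,0]},{"jaw":-1,"xyz":[-10.5,0,-48],"angular":[0,0,0]}]'
python3 - <<'E'
from h import *
g,R=gcur(); im,d=viewer.get_image('top'); p,uv=pts('top',d,np.ones((480,640),bool)); col=im[uv[:,1],uv[:,0]].astype(int)
rel=p-hin; m=(col[:,2]>col[:,0]+40)&(np.abs(rel@ey)<115)&(np.abs(rel@ey)>60)&(p[:,2]>84)&(rel@-ex<125)&(rel@-ex>10)
print(m.sum(),np.median(np.arctan2(rel[m,2]-6,(rel@-ex)[m])), ctrl.read_state()['force'])
# retreat along -z 60, then pre-push pose: vertical tool, shut, in front
Rv=rot(ey,-ex,0)
print(g); go(g+(OFF-70)*zc(R),R)
print('a',end=' ');gg(case(-80,50,250),Rv)
print('b',end=' ');gg(case(-60,50,160),Rv)
E
```

```text
clock: 7.48
eef_pos: [487.2, -370.6, 168.9]
tool_rot: [-3.14, -0.574, 1.497]
force: [-3.8, 5.1, 6.6]
width: 34.9
gripper_force: 66.8
1216 0.9435753772640784 [-3.16895954  5.07776233  6.90645952]
[ 485.79961306 -390.14015422  199.17986434]
xyz [-0.0, 0.0, -70.0] ang [-0.0, 0.0, -0.0]
a xyz [62.7, 50.4, -13.2] ang [-0.002, -0.574, 0.001]
b xyz [-2.9, 50.5, 51.5] ang [-0.002, -0.574, 0.001]
```

```bash
python3 -m creep '[{"jaw":0.3,"xyz":[0,0,0],"angular":[0,0,0]},{"jaw":0.3,"xyz":[0,0,0],"angular":[0,0,0]},{"jaw":0.3,"xyz":[0,0,0],"angular":[0,0,0]},{"jaw":0.3,"xyz":[0,0,-35],"angular":[0,0,0]},{"jaw":0.3,"xyz":[0,0,-70],"angular":[0,0,0]},{"jaw":-1,"xyz":[63,50,-13],"angular":[0,-0.574,0]},{"jaw":-1,"xyz":[63,50,-13],"angular":[0,-0.574,0]},{"jaw":-1,"xyz":[63,50,-13],"angular":[0,-0.574,0]},{"jaw":-1,"xyz":[63,50,-13],"angular":[0,-0.574,0]},{"jaw":-1,"xyz":[-3,50,50],"angular":[0,-0.574,0]},{"jaw":-1,"xyz":[-3,50,50],"angular":[0,-0.574,0]},{"jaw":-1,"xyz":[-3,50,50],"angular":[0,-0.574,0]}]'
python3 - <<'E'
from h import *
g,R=gcur(); print(g,case(-60,50,165)); im,d=viewer.get_image('top'); p,uv=pts('top',d,np.ones((480,640),bool)); col=im[uv[:,1],uv[:,0]].astype(int)
rel=p-hin; m=(col[:,2]>col[:,0]+40)&(np.abs(rel@ey)<115)&(np.abs(rel@ey)>60)&(p[:,2]>84)&(rel@-ex<125)&(rel@-ex>10)
print(m.sum(),np.median(np.arctan2(rel[m,2]-6,(rel@-ex)[m])))
Rv=rot(ey,-ex,0)
for x,z in[(-27,172),(-5,182),(20,192),(40,195),(55,196),(61,196),(63,196)]: gg(case(x,50,z),Rv)
E
```

```text
clock: 9.02
eef_pos: [536.4, -353.6, 120.7]
tool_rot: [-3.136, 0.002, 1.493]
force: [0.3, -0.2, -0.1]
width: -0.1
gripper_force: 0.0
[ 536.57897468 -353.59081762  156.71224793] [ 539.305 -348.862  165.   ]
611 0.9400307955444436
xyz [-28.6, 0.8, -13.1] ang [-0.002, 0.003, -0.002]
xyz [-50.7, 0.8, -23.1] ang [-0.002, 0.003, -0.002]
xyz [-75.7, 0.8, -33.0] ang [-0.002, 0.003, -0.002]
xyz [-95.7, 0.9, -36.0] ang [-0.002, 0.003, -0.002]
xyz [-110.7, 0.9, -36.9] ang [-0.002, 0.003, -0.002]
xyz [-116.7, 0.9, -36.9] ang [-0.002, 0.003, -0.002]
xyz [-118.7, 0.9, -36.9] ang [-0.002, 0.003, -0.002]
```

```bash
python3 -m creep '[{"jaw":-1,"xyz":[-28,1,-13],"angular":[0,0,0]},{"jaw":-1,"xyz":[-40,1,-18],"angular":[0,0,0]},{"jaw":-1,"xyz":[-51,1,-23],"angular":[0,0,0]},{"jaw":-1,"xyz":[-64,1,-28],"angular":[0,0,0]},{"jaw":-1,"xyz":[-76,1,-33],"angular":[0,0,0]},{"jaw":-1,"xyz":[-87,1,-35],"angular":[0,0,0]},{"jaw":-1,"xyz":[-97,1,-36],"angular":[0,0,0]},{"jaw":-1,"xyz":[-106,1,-37],"angular":[0,0,0]},{"jaw":-1,"xyz":[-114,1,-37],"angular":[0,0,0]},{"jaw":-1,"xyz":[-120,1,-37],"angular":[0,0,0]},{"jaw":-1,"xyz":[-120,1,-37],"angular":[0,0,0]},{"jaw":-1,"xyz":[-60,1,-45],"angular":[0,0,0]}]'
python3 - <<'E'
from h import *
g,R=gcur(); print(g)
sg=np.array([436.7,49.5,43]); ax=np.array([-.197,.98,0]) # sleeve axis
ty=np.array([.98,.197,0])
for c in('side','top'):
    im,d=viewer.get_image(c);cv2.imwrite(f'pics/{c}3.png',im[:,:,::-1]);np.savez('e_'+c,im=im,d=d)
    p,uv=pts(c,d,np.ones((480,640),bool)); col=im[uv[:,1],uv[:,0]].astype(int); rel=p-hin
    m=(col[:,2]>col[:,0]+40)&(np.abs(rel@ey)<110)&(p[:,2]>95)&(np.abs(rel@ex)<80)
    r=rel@ex; print(c,m.sum(),'lid slope',np.pi/2+np.arctan(np.polyfit(p[m,2],r[m],1)[0]),np.percentile(p[m,2],98),np.percentile(r[m],[2,98]))
    cellm=(np.abs((p-C)@ex)<52)&(np.abs((p-C)@ey)<102)&(p[:,2]<70)
    for y in(-69,0,69):
        k=cellm&(np.abs((p-C)@ey-y)<28); t=k&(p[:,2]>45); print(y,k.sum(),t.sum(),p[t].mean(0).round() if t.any() else '')
E
```

```text
clock: 10.58
eef_pos: [532.8, -417.8, 167.5]
tool_rot: [-3.14, 0.008, 1.487]
force: [1.3, 1.0, 0.2]
width: 0.5
gripper_force: 0.0
[ 532.84625729 -417.49737361  203.4934374 ]
side 1977 lid slope 1.6927570124599298 191.94968610869506 [ 2.03873574 19.56038075]
-69 381 19 [ 413. -422.   57.]
0 23 9 [ 490. -446.   59.]
69 12 12 [ 555. -420.   53.]
top 1601 lid slope 1.6007995636554466 196.36572799681835 [ 3.97516072 21.0565285 ]
-69 1142 84 [ 416. -400.   53.]
0 1050 15 [ 487. -357.   69.]
69 1033 80 [ 557. -408.   54.]
```

View pics/top3.png

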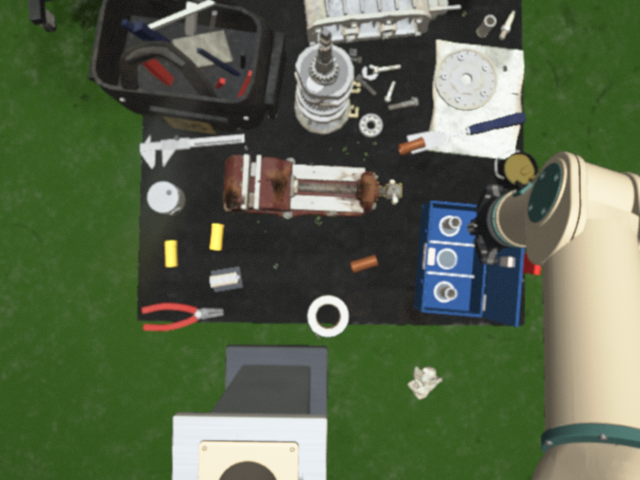

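Top view: the lid is back at about 1.65 rad and the middle cell (446,258) is empty. Sleeves stand in the outer cells at (451,225) and (444,292). The stray sleeve is still on the rest at (226,279).

```bash
cat >> h.py <<'E'
sg=np.array([436.8,49.5,43]); ax=np.array([-.197,.98,0]); sty=np.array([.98,.197,0])
E
python3 - <<'E'
from h import *
g,R=gcur(); R1=rot(sty,ax,.785); t=sg-6*ax
go(g+[0,100,20]+OFF*zc(R),R); gg(t-70*zc(R1),R1)
E
```

```text
xyz [99.8, -6.5, -19.9] ang [0.0, 0.0, 0.0]
xyz [416.6, -122.9, 103.4] ang [0.105, 0.78, -0.249]
```

```bash
python3 -m creep '[{"jaw":-1,"xyz":[60,-4,-15],"angular":[0,0,0]},{"jaw":-1,"xyz":[115,-10,-25],"angular":[0,0,0]},{"jaw":-1,"xyz":[175,-40,-25],"angular":[0,0,0]},{"jaw":0.3,"xyz":[417,-123,50],"angular":[0.105,0.78,-0.249]},{"jaw":0.3,"xyz":[417,-123,50],"angular":[0.105,0.78,-0.249]},{"jaw":0.3,"xyz":[417,-123,103],"angular":[0.105,0.78,-0.249]},{"jaw":0.3,"xyz":[417,-123,103],"angular":[0.105,0.78,-0.249]},{"jaw":0.3,"xyz":[417,-123,103],"angular":[0.105,0.78,-0.249]},{"jaw":0.3,"xyz":[417,-123,103],"angular":[0.105,0.78,-0.249]},{"jaw":0.3,"xyz":[417,-123,103],"angular":[0.105,0.78,-0.249]}]'
python3 - <<'E'
from h import *
g,R=gcur(); R1=rot(sty,ax,.785); t=sg-6*ax
gg(t-70*zc(R1),R1); gg(t,R1); print(zc(R),ctrl.read_state()['qpos'])
E
```

```text
clock: 11.92
eef_pos: [444.9, 12.1, 64.7]
tool_rot: [-3.14, -0.779, 1.759]
force: [-0.5, -0.7, 0.8]
width: 55.6
gripper_force: 0.0
xyz [7.5, -0.6, 4.1] ang [0.006, 0.006, -0.008]
xyz [7.9, -1.0, 74.1] ang [0.006, 0.006, -0.008]
[-0.13305164  0.68985797 -0.71161313] [ 0.91913111  1.06194593 -0.85043706  1.93212746  0.04466483  0.75112303
  0.4076457 ]
```

```bash
python3 -m creep '[{"jaw":0.3,"xyz":[8,-1,20],"angular":[0,0,0]},{"jaw":0.3,"xyz":[8,-1,50],"angular":[0,0,0]},{"jaw":0.3,"xyz":[8,-1,74],"angular":[0,0,0]},{"jaw":0.3,"xyz":[8,-1,74],"angular":[0,0,0]},{"jaw":-1,"xyz":[8,-1,74],"angular":[0,0,0]},{"jaw":-1,"xyz":[8,-1,74],"angular":[0,0,0]},{"jaw":-1,"xyz":[8,-1,74],"angular":[0,0,0]},{"jaw":-1,"xyz":[8,-1,74],"angular":[0,0,0]},{"jaw":-1,"xyz":[8,-1,74],"angular":[0,0,0]}]'
python3 - <<'E'
from h import *
g,R=gcur(); print(g,sg-6*ax)
go(g+[0,0,60]+OFF*zc(R),R)
# place: rotate about tool y by -90deg; sleeve vertical; 
R2=rot(sty,ax,-.785)
gg([460,-60,110],R2)
E
```

```text
clock: 13.05
eef_pos: [432.7, 68.4, 18.2]
tool_rot: [-3.139, -0.78, 1.757]
force: [-0.3, -4.9, 7.4]
width: 22.4
gripper_force: 58.8
[437.5068239   43.50690882  43.81276833] [437.982  43.62   43.   ]
xyz [42.2, -0.1, -42.7] ang [0.0, 0.0, 0.0]
xyz [-64.7, 2.9, -157.3] ang [-0.002, -1.565, -0.011]
```

```bash
python3 -m creep '[{"jaw":-1,"xyz":[21,0,-21],"angular":[0,0,0]},{"jaw":-1,"xyz":[42,0,-43],"angular":[0,0,0]},{"jaw":-1,"xyz":[-65,3,-157],"angular":[0,-1.565,-0.01]},{"jaw":-1,"xyz":[-65,3,-157],"angular":[0,-1.565,-0.01]},{"jaw":-1,"xyz":[-65,3,-157],"angular":[0,-1.565,-0.01]},{"jaw":-1,"xyz":[-65,3,-157],"angular":[0,-1.565,-0.01]},{"jaw":-1,"xyz":[-65,3,-157],"angular":[0,-1.565,-0.01]},{"jaw":-1,"xyz":[-65,3,-157],"angular":[0,-1.565,-0.01]},{"jaw":-1,"xyz":[-65,3,-157],"angular":[0,-1.565,-0.01]},{"jaw":-1,"xyz":[-65,3,-157],"angular":[0,-1.565,-0.01]},{"jaw":-1,"xyz":[-65,3,-157],"angular":[0,-1.565,-0.01]},{"jaw":-1,"xyz":[-65,3,-157],"angular":[0,-1.565,-0.01]}]'
python3 - <<'E'
from h import *
g,R=gcur(); print(g,zc(R))
R2=rot(sty,ax,-.785); gg([460,-80,110],R2); gg([460,-80,36],R2)
b,d=viewer.get_image('side')
p,uv=pts('side',d,np.ones((480,640),bool)); col=b[uv[:,1],uv[:,0]].astype(int)
m=(np.hypot(p[:,0]-g[0],p[:,1]-g[1])<22)&(p[:,2]<g[2]+30)&(p[:,2]>g[2]-60)
for k in range(int(g[2]-60),int(g[2]+30),6):
    s=m&(p[:,2]>=k)&(p[:,2]<k+6)
    if s.sum(): print(k,s.sum(),p[s].min(0).round(),p[s].max(0).round(),col[s].mean(0).round())
cv2.imwrite('pics/c4.png',cv2.resize(b[180:320,270:430],None,fx=4,fy=4,interpolation=cv2.INTER_CUBIC)[:,:,::-1])
E
```

```text
clock: 14.55
eef_pos: [465.6, -80.0, 82.3]
tool_rot: [-3.139, 0.785, 1.778]
force: [0.8, 0.6, -1.9]
width: 22.7
gripper_force: 58.9
[460.46814194 -55.12238396 107.74316656] [ 0.14357506 -0.69242631 -0.7070587 ]
xyz [-18.7, -5.7, 15.6] ang [0.004, 0.0, 0.006]
xyz [33.6, -5.6, 67.9] ang [0.004, 0.0, 0.006]
71 12 [449. -53.  74.] [472. -43.  76.] [98. 95. 90.]
77 26 [449. -57.  77.] [472. -40.  83.] [128. 123. 116.]
83 33 [449. -57.  83.] [474. -40.  89.] [155. 149. 140.]
89 33 [442. -63.  89.] [480. -43.  95.] [132. 125. 117.]
95 40 [439. -62.  95.] [481. -43. 101.] [122. 115. 108.]
101 37 [440. -53. 101.] [478. -36. 107.] [123. 119. 113.]
107 27 [450. -53. 107.] [471. -36. 113.] [132. 127. 120.]
113 23 [452. -52. 114.] [470. -37. 119.] [126. 122. 115.]
119 14 [453. -49. 119.] [470. -39. 124.] [116. 112. 105.]
```

View pics/c4.png

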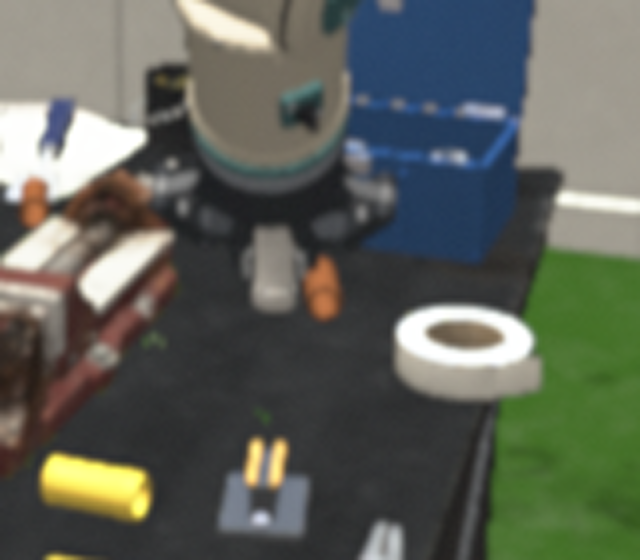

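The crop shows the sleeve upright in the jaws at (272,270), its foot about 34 mm below the grasp point. Lowering it.

```bash
python3 -m creep '[{"jaw":-1,"xyz":[-10,-5,30],"angular":[0,0,0]},{"jaw":-1,"xyz":[12,-5,47],"angular":[0,0,0]},{"jaw":-1,"xyz":[24,-5.5,59],"angular":[0,0,0]},{"jaw":-1,"xyz":[30,-5.5,65],"angular":[0,0,0]},{"jaw":-1,"xyz":[32,-5.5,67],"angular":[0,0,0]},{"jaw":-1,"xyz":[32,-5.5,67],"angular":[0,0,0]}]'
python3 - <<'E'
from h import *
g,R=gcur(); print(g)
b,d=viewer.get_image('side')
p,uv=pts('side',d,np.ones((480,640),bool))
m=(np.hypot(p[:,0]-g[0],p[:,1]-g[1])<20)&(p[:,2]<g[2]-12)&(p[:,0]<g[0]+12)
o=np.argsort(uv[m][:,1]);print(p[m][o][-30::3].round().tolist())
E
```

```text
clock: 15.35
eef_pos: [463.8, -109.2, 13.1]
tool_rot: [-3.138, 0.782, 1.771]
force: [-1.0, -0.0, -1.6]
width: 22.3
gripper_force: 59.1
[458.89693635 -84.33481608  38.6042882 ]
[[445.0, -87.0, -3.0], [470.0, -69.0, -1.0], [464.0, -73.0, -2.0], [456.0, -72.0, -0.0], [451.0, -79.0, -3.0], [443.0, -78.0, -1.0], [463.0, -69.0, -3.0], [455.0, -67.0, -0.0], [448.0, -70.0, -0.0], [443.0, -77.0, -3.0]]
```

```bash
python3 -m creep '[{"jaw":-1,"xyz":[1.4,0,1.4],"angular":[0,0,0]},{"jaw":-1,"xyz":[2.1,0,2.1],"angular":[0,0,0]},{"jaw":-1,"xyz":[2.1,0,2.1],"angular":[0,0,0]}]';python3 -m creep '[{"jaw":-1,"xyz":[0.7,0,0.7],"angular":[0,0,0]},{"jaw":-1,"xyz":[0.7,0,0.7],"angular":[0,0,0]}]'
```

```text
clock: 15.78
eef_pos: [463.8, -109.0, 10.1]
tool_rot: [-3.138, 0.784, 1.772]
force: [0.3, 0.5, -2.4]
width: 22.7
gripper_force: 59.1
clock: 16.02
eef_pos: [463.7, -109.1, 9.1]
tool_rot: [-3.137, 0.784, 1.772]
force: [0.4, -0.5, -1.2]
width: 22.3
gripper_force: 59.1
```

```bash
python3 -m creep '[{"jaw":-1,"xyz":[0.7,0,0.7],"angular":[0,0,0]},{"jaw":-1,"xyz":[0.7,0,0.7],"angular":[0,0,0]}]';python3 -m creep '[{"jaw":-1,"xyz":[0.7,0,0.7],"angular":[0,0,0]},{"jaw":-1,"xyz":[0.7,0,0.7],"angular":[0,0,0]}]'
```

```text
clock: 16.27
eef_pos: [463.7, -109.1, 8.1]
tool_rot: [-3.137, 0.784, 1.772]
force: [-0.2, -0.6, -2.3]
width: 22.5
gripper_force: 59.1
clock: 16.52
eef_pos: [463.8, -109.2, 7.5]
tool_rot: [-3.138, 0.784, 1.772]
force: [-0.9, 1.5, 1.9]
width: 22.5
gripper_force: 59.7
```

```bash
python3 -m creep '[{"jaw":0.1,"xyz":[0,0,0],"angular":[0,0,0]},{"jaw":0.1,"xyz":[0,0,0],"angular":[0,0,0]},{"jaw":0.1,"xyz":[0,0,0],"angular":[0,0,0]},{"jaw":0.1,"xyz":[0,0,-20],"angular":[0,0,0]},{"jaw":0.1,"xyz":[0,0,-60],"angular":[0,0,0]},{"jaw":0.1,"xyz":[0,0,-120],"angular":[0,0,0]},{"jaw":0.1,"xyz":[0,0,-180],"angular":[0,0,0]},{"jaw":0.1,"xyz":[0,0,-180],"angular":[0,0,0]}]'
python3 - <<'E'
from h import *
print(gcur()[0])
for c in('top','side'):
    b,d=viewer.get_image(c)
    p,uv=pts(c,d,np.ones((480,640),bool)); 
    m=(np.hypot(p[:,0]-459,p[:,1]+84)<45)&(p[:,2]>8)&(p[:,2]<62); t=m&(p[:,2]>47)
    print(c,m.sum(),t.sum(),p[m].min(0).round(),p[m].max(0).round(), cv2.minEnclosingCircle(p[t][:,:2].astype(np.float32)) if t.any() else '', p[t].mean(0))
    if c=='side':
        im2=b[230:310,300:400]; 
        cv2.imwrite('pics/c5.png',cv2.resize(im2,None,fx=5,fy=5,interpolation=cv2.INTER_CUBIC)[:,:,::-1])
Rv=rot(ey,-ex,0); Rw=rot(ex,ey,0);print('opts',end='');go(cur()[0],Rw);go(cur()[0],rot(-ex,ey,0));print(ctrl.read_state()['qpos'])
E
```

```text
clock: 17.52
eef_pos: [440.5, 19.8, 136.0]
tool_rot: [3.138, 0.778, 1.771]
force: [0.6, -1.0, -0.3]
width: 46.8
gripper_force: 0.0
[435.35916276  44.53912398 161.61090141]
top 67 50 [448. -97.   8.] [470. -75.  55.] ((459.3329772949219, -85.21528625488281), 11.86296272277832) [459.05844036 -85.54901416  50.93885638]
side 190 40 [447. -97.   8.] [470. -69.  52.] ((459.3089904785156, -83.75170135498047), 13.618878364562988) [459.07095439 -82.16902528  49.36046661]
optsxyz [0.0, 0.0, 0.0] ang [0.716, 0.546, 1.737]
xyz [0.0, 0.0, 0.0] ang [-0.509, 0.667, -1.226]
[-0.85917924  0.73072547  0.28808314  2.15234991  0.75940668  0.79420514
 -1.09113911]
```

View pics/c5.png

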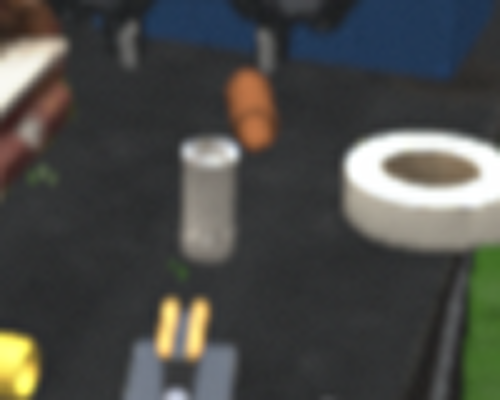

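The crop shows the sleeve standing upright on the bench at (208,198), clear of everything else. Next I turn the tool straight down and regrip the upper end.

Run:
```python
from h import *
gg([459.3,-84.8,140],rot(ex,ey,0))
```

```text
xyz [-50.6, 0.2, 94.1] ang [0.716, 0.546, 1.737]
```

```bash
python3 -m creep '[{"jaw":0.1,"xyz":[-50,0,94],"angular":[0.716,0.546,1.737]},{"jaw":0.1,"xyz":[-50,0,94],"angular":[0.716,0.546,1.737]},{"jaw":0.1,"xyz":[-50,0,94],"angular":[0.716,0.546,1.737]},{"jaw":0.1,"xyz":[-50,0,94],"angular":[0.716,0.546,1.737]},{"jaw":0.1,"xyz":[-50,0,94],"angular":[0.716,0.546,1.737]},{"jaw":0.1,"xyz":[-50,0,94],"angular":[0.716,0.546,1.737]},{"jaw":0.1,"xyz":[-50,0,94],"angular":[0.716,0.546,1.737]},{"jaw":0.1,"xyz":[-50,0,94],"angular":[0.716,0.546,1.737]},{"jaw":0.1,"xyz":[-50,0,94],"angular":[0.716,0.546,1.737]},{"jaw":0.1,"xyz":[-50,0,94],"angular":[0.716,0.546,1.737]},{"jaw":0.1,"xyz":[-50,0,94],"angular":[0.716,0.546,1.737]},{"jaw":0.1,"xyz":[-50,0,94],"angular":[0.716,0.546,1.737]}]'
python3 - <<'E'
from h import *
print(gcur()[0],ctrl.read_state()['qpos']);gg([459.3,-84.8,41],rot(ex,ey,0))
E
```

```text
clock: 19.12
eef_pos: [456.5, -86.5, 102.1]
tool_rot: [3.14, 0.005, -0.078]
force: [0.4, 0.1, -0.4]
width: 46.5
gripper_force: 0.0
[456.72371298 -86.43036203 138.1189051 ] [ 0.0157266   0.56195877  0.15723323  2.12605191 -0.17984775  0.47057455
 -1.33851832]
xyz [3.1, -2.1, 97.1] ang [0.002, 0.005, -0.004]
```

```bash
python3 -m creep '[{"jaw":0.1,"xyz":[3,-2,40],"angular":[0,0.005,0]},{"jaw":0.1,"xyz":[3,-2,75],"angular":[0,0.005,0]},{"jaw":0.1,"xyz":[3,-2,97],"angular":[0,0.005,0]},{"jaw":0.1,"xyz":[3,-2,97],"angular":[0,0.005,0]},{"jaw":-1,"xyz":[3,-2,97],"angular":[0,0.005,0]},{"jaw":-1,"xyz":[3,-2,97],"angular":[0,0.005,0]},{"jaw":-1,"xyz":[3,-2,97],"angular":[0,0.005,0]},{"jaw":-1,"xyz":[3,-2,97],"angular":[0,0.005,0]},{"jaw":-1,"xyz":[3,-2,97],"angular":[0,0.005,0]}]'
python3 - <<'E'
from h import *
g,R=gcur();print(g);Rw=rot(ex,ey,0)
gg([g[0],g[1],170],Rw); t=case(-8,0,0); gg([t[0],t[1],170],Rw); gg([t[0],t[1],80],Rw)
E
```

```text
clock: 20.25
eef_pos: [462.6, -82.6, 7.0]
tool_rot: [3.141, -0.006, -0.074]
force: [-0.0, -0.2, 6.8]
width: 22.4
gripper_force: 59.0
[462.3898919  -82.53847616  42.95131563]
xyz [0.5, 0.1, -127.0] ang [0.001, -0.006, 0.0]
xyz [46.8, 312.0, -126.6] ang [0.001, -0.006, 0.0]
xyz [46.3, 311.9, -36.6] ang [0.001, -0.006, 0.0]
```

```bash
python3 -m creep '[{"jaw":-1,"xyz":[0.5,0,-60],"angular":[0,0,0]},{"jaw":-1,"xyz":[0.5,0,-115],"angular":[0,0,0]},{"jaw":-1,"xyz":[8,50,-127],"angular":[0,0,0]},{"jaw":-1,"xyz":[16,105,-127],"angular":[0,0,0]},{"jaw":-1,"xyz":[25,160,-127],"angular":[0,0,0]},{"jaw":-1,"xyz":[33,215,-127],"angular":[0,0,0]},{"jaw":-1,"xyz":[41,270,-127],"angular":[0,0,0]},{"jaw":-1,"xyz":[46,312,-127],"angular":[0,0,0]},{"jaw":-1,"xyz":[46,312,-127],"angular":[0,0,0]},{"jaw":-1,"xyz":[46,312,-127],"angular":[0,0,0]}]'
python3 - <<'E'
from h import *
g,R=gcur();print(g,(g-C)@ex,(g-C)@ey);Rw=rot(ex,ey,0)
t=case(-8,0,0)
for z in(100,70,52,49):gg([t[0],t[1],z],Rw)
im,d=viewer.get_image('side');b=im[170:270,310:430]
p,uv=pts('side',d,np.ones((480,640),bool)); m=(np.hypot(p[:,0]-g[0],p[:,1]-g[1])<18)&(p[:,2]<g[2]-22)&(p[:,2]>100)
print(m.sum(),p[m].min(0),p[m].max(0),p[m].mean(0))
cv2.imwrite('pics/c6.png',cv2.resize(b,None,fx=5,fy=5,interpolation=cv2.INTER_CUBIC)[:,:,::-1])
E
```

```text
clock: 21.5
eef_pos: [483.9, -395.6, 133.0]
tool_rot: [-3.14, -0.003, -0.074]
force: [0.5, -0.2, -1.3]
width: 22.4
gripper_force: 59.4
[ 483.83854645 -395.66000046  169.01288494] -9.228833975744994 -1.8494775863828552
xyz [1.5, 1.4, 69.0] ang [-0.001, -0.003, 0.0]
xyz [1.5, 1.4, 99.0] ang [-0.001, -0.003, 0.0]
xyz [1.4, 1.5, 117.0] ang [-0.001, -0.003, 0.0]
xyz [1.4, 1.5, 120.0] ang [-0.001, -0.003, 0.0]
59 [ 469.23570236 -396.9915167   124.67402216] [ 489.56080195 -382.38394964  146.27166717] [ 478.94570906 -386.97073943  135.38944345]
```

View pics/c6.png

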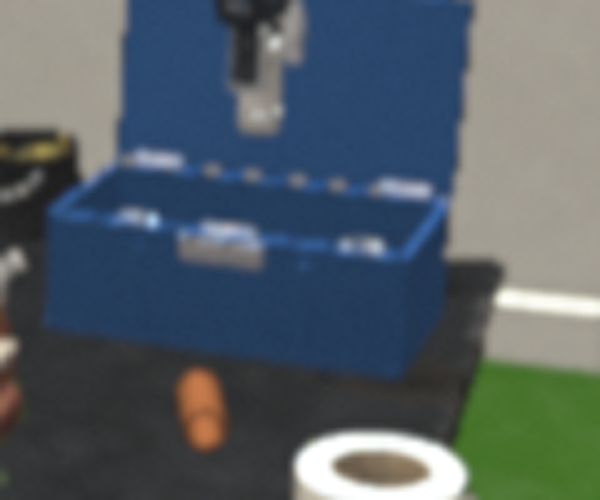

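The crop shows the sleeve held upright at (262,108) above the middle cell. The side sleeves are in place at (140,218) and (362,245). Lowering it.

```bash
python3 -m creep '[{"jaw":-1,"xyz":[4,1.5,40],"angular":[0,0,0]},{"jaw":-1,"xyz":[4,1.5,75],"angular":[0,0,0]},{"jaw":-1,"xyz":[4,1.5,100],"angular":[0,0,0]},{"jaw":-1,"xyz":[4,1.5,112],"angular":[0,0,0]},{"jaw":-1,"xyz":[4,1.5,116],"angular":[0,0,0]},{"jaw":-1,"xyz":[4,1.5,116],"angular":[0,0,0]},{"jaw":-1,"xyz":[4,1.5,116],"angular":[0,0,0]}]'
python3 -m creep '[{"jaw":-1,"xyz":[0,0,1],"angular":[0,0,0]},{"jaw":-1,"xyz":[0,0,2],"angular":[0,0,0]},{"jaw":-1,"xyz":[0,0,2],"angular":[0,0,0]}]'
```

```text
clock: 22.42
eef_pos: [489.4, -399.3, 18.9]
tool_rot: [3.14, -0.006, -0.074]
force: [0.3, -0.5, -1.7]
width: 21.8
gripper_force: 59.4
clock: 22.8
eef_pos: [488.7, -398.8, 15.8]
tool_rot: [3.141, -0.004, -0.074]
force: [-0.1, 0.4, -1.8]
width: 22.0
gripper_force: 59.4
```

```bash
for i in 1; do :; done; python3 -m creep '[{"jaw":-1,"xyz":[0,0,1],"angular":[0,0,0]},{"jaw":-1,"xyz":[0,0,2],"angular":[0,0,0]},{"jaw":-1,"xyz":[0,0,2],"angular":[0,0,0]}]'
python3 -m creep '[{"jaw":-1,"xyz":[0,0,1],"angular":[0,0,0]},{"jaw":-1,"xyz":[0,0,1],"angular":[0,0,0]}]'
```

```text
clock: 23.18
eef_pos: [488.7, -398.7, 13.6]
tool_rot: [3.141, -0.004, -0.074]
force: [-0.8, 0.4, -2.0]
width: 22.5
gripper_force: 59.4
clock: 23.42
eef_pos: [488.9, -398.9, 12.8]
tool_rot: [3.141, -0.004, -0.074]
force: [0.9, 0.4, -1.1]
width: 22.1
gripper_force: 59.5
```

```bash
python3 -m creep '[{"jaw":-1,"xyz":[0,0,0.7],"angular":[0,0,0]},{"jaw":-1,"xyz":[0,0,0.7],"angular":[0,0,0]}]'
python3 -m creep '[{"jaw":-1,"xyz":[0,0,0.5],"angular":[0,0,0]},{"jaw":-1,"xyz":[0,0,0.5],"angular":[0,0,0]}]'
```

```text
clock: 23.68
eef_pos: [488.9, -398.9, 12.5]
tool_rot: [3.141, -0.005, -0.074]
force: [-0.2, 0.2, 2.6]
width: 22.4
gripper_force: 60.8
clock: 23.92
eef_pos: [488.9, -398.9, 12.3]
tool_rot: [3.141, -0.005, -0.074]
force: [-2.3, 1.1, 6.5]
width: 22.6
gripper_force: 62.0
```

Contact with the floor, so I release and withdraw.

```bash
python3 -m creep '[{"jaw":0,"xyz":[0,0,-0.3],"angular":[0,0,0]},{"jaw":0,"xyz":[0,0,-0.3],"angular":[0,0,0]},{"jaw":0,"xyz":[0,0,-0.3],"angular":[0,0,0]},{"jaw":0,"xyz":[0,0,-15],"angular":[0,0,0]},{"jaw":0,"xyz":[0,0,-50],"angular":[0,0,0]},{"jaw":0,"xyz":[0,0,-110],"angular":[0,0,0]},{"jaw":0,"xyz":[0,-60,-160],"angular":[0,0,0]},{"jaw":0,"xyz":[0,-120,-180],"angular":[0,0,0]},{"jaw":0,"xyz":[0,-180,-180],"angular":[0,0,0]},{"jaw":0,"xyz":[0,-230,-180],"angular":[0,0,0]},{"jaw":0,"xyz":[0,-230,-180],"angular":[0,0,0]},{"jaw":0,"xyz":[0,-230,-180],"angular":[0,0,0]}]'
python3 - <<'E'
from h import *
im,d=viewer.get_image('top');s,ds=viewer.get_image('side')
p,uv=pts('top',d,np.ones((480,640),bool)); r=p-C; t=(np.abs(r@ex)<52)&(np.abs(r@ey)<102)&(p[:,2]>48)&(p[:,2]<65)
for y in(-69,0,69):
    k=t&(np.abs(r@ey-y)<28); print(y,k.sum(),np.median(r[k]@ex),np.median(r[k]@ey),np.median(p[k,2]) )
o=np.zeros((400,790,3),np.uint8);o[:392,:392]=cv2.resize(im[190:330,390:530],(392,392),interpolation=cv2.INTER_CUBIC);o[:336,396:788]=cv2.resize(s[150:270,290:430],(392,336),interpolation=cv2.INTER_CUBIC)
cv2.imwrite('pics/c7.png',o[:,:,::-1])
E
```

```text
clock: 25.42
eef_pos: [505.1, -169.3, 191.9]
tool_rot: [3.14, -0.005, -0.073]
force: [-0.2, -1.2, -0.9]
width: 42.8
gripper_force: 0.0
-69 69 0.7165389863946892 -69.486222146098 55.049450327501404
0 67 -5.202319977407628 -0.5289594534126976 55.61372733940084
69 75 -2.9242491858386392 71.71627055167716 54.882725452113164
```

View pics/c7.png

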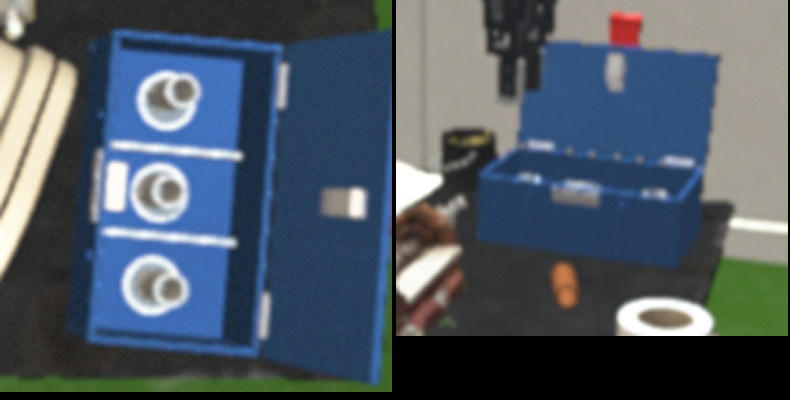

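The sleeve stands in the middle cell at (160,190). The other two sleeves are upright at (182,92) and (172,288), the lid is open, and the arm is clear.

```bash
python3 -c "
from cell import ctrl; print(ctrl.finish_job())"
```

```text
the job is handed in; nothing more can be done
None
```

I handed the job in at about 25 s of the 64 s limit: the last pictures show the lid open, the stray sleeve upright in the middle cell and the other two sleeves standing; the hand-in call gave no verdict.

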